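Tighten the axle castle nut to its cotter hole

ROBOT

A 6-joint arm with a two-finger parallel gripper is mounted at the origin on the work surface. World frame = base frame: x ahead of the robot, y to its left, z up, the work surface at z = 0. Lengths are in m, angles in rad, forces in N, time in s.
With the tool pointing down it reaches from about 0.35 to 0.95 m from the base axis. Payload 17.4 kg.
Tool frame: the origin (TCP) lies at the very end of the fingers, on their centre line; the grasp point (between the pads) lies 19 mm behind it; z points along the fingers, y is the direction in which the jaws open and shut (so a half turn about z gives the same grasp; the last joint's range is limited). The gripper opens to 93 mm and grips with 3 to 60 N. Pads are 15 mm wide; open, the fingers measure 128 mm over their backs; the gripper's body (75 mm by 188 mm) begins 65 mm behind the grasp point.
Start: joints at [1.083, 0.116, 1.442, -0, 1.584, -0.038], TCP at [0.293, 0.608, 0.219] pointing down, gripper open.
Joint ranges: [-2.83, 2.83], [-0.83, 2.19], [0.07, 2.5], [-1.14, 4.28], [0.01, 3], [-2.97, 2.97]. Speed limits (rad/s): [1.89, 1.89, 2.22, 3.14, 3.14, 3.14].

INTERFACE

Orientations are given as a 3x3 rotation matrix whose columns are the frame's x, y, z axes.
In Python, from bench import bot gives the robot as it stands.
- The arm moves only by the shell command python3 -m crank 'ROWS' [FORCE]. ROWS is JSON, a list of rows, each a list of 7 numbers: the shift along the tool's x, y, z in cm, then the turn, a rotation vector about the tool's x, y, z in degrees, then the closure, from 0 (fully open) to 1 (shut). A call has 1 to 10 rows; each row is the pose to reach, as a shift and turn from the pose measured when the call began, along the tool's axes at that moment; what a row does not reach only later rows make up. A row lasts 1/10 s, in which the tool goes at most 50 mm and 8.59 degrees, less where a joint would pass 70% of its speed; a pose out of reach is approached as far as the arm can. A call with a gripper value outside its range is refused whole. The fingers move at their own pace and stop on an object; FORCE is the grip in N (left out, the last holds). Time passes only in rows, so rows that repeat a pose let the fingers close. It gives the time, the measured TCP pose, the force and the opening at its end, in the units of the state.
- bot.get_obs(): the state, without advancing time (a new reading comes with each control period).
- bot.get_image(name): name is "side" or "top" or "wrist"; returns a dict with "pixels" (384x512x3 uint8, red, green, blue), "depth" (384x512 float32, m along the optical axis (not along the pixel's ray), 0 where there is no reading), "camera_matrix" (3x3 intrinsics, pixels), "D" ([k1, k2, p1, p2, k3] as OpenCV has them; the pictures are not rectified), "xyz" and "rotation" of the camera in the world; the wrist camera has in their place "hand_eye" (4x4, takes a point from camera to tool coordinates, whose origin is the TCP and whose axes are the flange's). Camera axes: x right, y down, z forward; pixel columns grow to the right and rows downward; lengths in m; the calibration is good to about 2 mm. A picture is of the moment at which its call begins: read the wrist's pose just before it.
- bot.job_done(): hands the job in, once; it reports no verdict.
The state is a dict: "t": time; "q": joint angles; "joint_vel": joint speeds; "joint_torque": joint torques, N m; "tool_pos": TCP position; "tool_rot": TCP orientation; "ft_force": force on the tool from outside, world axes, zero at the start; "wrist_torque": the same for the moment, N m; "width": opening from 0.0 (shut) to 1.0 (fully open).
Only numpy, scipy, OpenCV 4.12 (cv2) and the standard library are available. Lean on these libraries where they do the work, as an engineer would, in place of code of your own. Each camera call takes 0.05 s, during which the arm holds its last target.

TASK

Two trailer wheel hubs stand upright on the bench; one already has its red cotter pin fitted, so do not touch that one. On the other hub, tighten the castle nut clockwise until its yellow stripe reaches the yellow mark on the washer, then turn it a little further, just until the next slot of the nut lines up with the white line on the end of the axle, which shows where the cotter hole runs. Let go and leave it so.

Things in the scene. Friction and masses are not known exactly. Their poses are not given: they have to be found in the camera images.
- hub: Hub to work on, no pin; fixed. Grey base 148 mm wide, green flange 132 wide (48 high), studs to 70 high at radius 54, washer 88 wide (top 82 high), dark axle end 32 wide to 132 high. Origin: underside of base on the axle line, z up. x axis: along the cotter hole and the 31 mm white line on the axle's end (either end). The washer's yellow mark lies 50 deg anticlockwise from +x, seen from above.
- nut_mid (a point): On the axle line at mid-height of the steel nut's hexagon, 98 mm over the bench; turns with the nut. Hexagon 55 mm across flats, from 82 to 114 mm high; crown above it 50 wide, to 127 mm, six slots 10 mm wide, each over the middle of a flat. x axis: through a slot, square to its flat (so are the directions at 60 deg steps); z up. Yellow stripe: corner 30 deg anticlockwise from x.
- castle_nut (a joint): Turn of that nut in rad, growing clockwise from above (tightening). At 0 its yellow stripe meets the washer's yellow mark; at 0.35 (20 deg further) the next slot lies in line with the cotter hole. Starts loose, -0.85 to -0.15. It turns without rising against a steady drag of 0.25 N m and stays where it is left.
- pinned_hub: The finished hub, same shape and colours, fixed, its nut immovable, a red cotter pin 6 mm thick with a loop lying through the nut's slots and reaching 55 mm from the axle line. Origin: underside of its base on the axle line. Either hub may be the left one; they stand 280 mm or more apart, centre to centre. Leave it alone.
Things that resemble listed ones, but are neither listed nor needed, are in the scene too. What is shaped like the hub but orange or pink is not meant.

How it is judged:
By the outcome, as a careful person would: the job done as asked, in the order asked, and still so for the second after the job is handed in, with the robot touching nothing.
It also fails if it takes over 35 s, if anything falls off the work surface, if the arm or the gripper's body presses on something with over 40 N, if the wrist force passes 120 N, or if a joint passes its speed limit or range.

## Working session

There is one attempt and no reset: what is moved stays moved. The work goes in short steps, Python scripts to look and compute and a shell command to move; the robot and the scene stay as the last step left them, time stands still between calls to the robot, and variables do not carry over. Pictures are saved under pics/ and viewed, and the job is handed in when it is done.

```bash
ls; mkdir -p pics
python3 - <<'E'
from bench import bot
import cv2
o=bot.get_obs(); print(o)
for n in ("top","side","wrist"):
    im=bot.get_image(n)
    cv2.imwrite(f"pics/{n}0.png",im["pixels"][:,:,::-1])
    print(n,im["camera_matrix"],im["D"],im.get("xyz"),im.get("rotation"),im.get("hand_eye"))
E
```

```text
pics
{'t': 0.0, 'q': array([ 1.08317926e+00,  1.16510265e-01,  1.44223648e+00, -1.16409782e-05,
        1.58401286e+00, -3.77970543e-02]), 'joint_vel': array([-2.37360734e-03, -1.54820933e-03, -2.12718532e-03, -1.97145733e-03,
       -7.19423812e-04,  2.75647225e-06]), 'joint_torque': array([ 2.52389516e-03, -7.21277833e+01, -6.22602797e+01,  7.81326857e-02,
        2.40106008e-02,  1.12189196e-05]), 'tool_pos': array([0.29340961, 0.60767633, 0.21790669]), 'tool_rot': array([[-9.00525305e-01,  4.34803274e-01, -5.36459046e-04],
       [ 4.34803603e-01,  9.00524709e-01, -1.03639888e-03],
       [ 3.24650027e-05, -1.16655774e-03, -9.99999319e-01]]), 'ft_force': array([ 0.19028419, -0.45122052,  0.05346684]), 'wrist_torque': array([0.00788979, 0.0512848 , 0.04172807]), 'width': 1.0037767888313438}
top [[396.29873232   0.         255.28359854]
 [  0.         396.29873232 194.28891745]
 [  0.           0.           1.        ]] [-0.0126042  0.         0.         0.         0.       ] [ 0.31260097 -0.071679    1.15736496] [[ 0.01236141 -0.99372114  0.11120027]
 [-0.99981764 -0.01390234 -0.0
[... 177 characters left out ...]
      ]] [-0.1750537  0.         0.         0.         0.       ] [ 0.3220463  -0.92349325  0.82075079] [[ 0.99295526 -0.07152148  0.09446974]
 [-0.11835404 -0.63683623  0.76186083]
 [ 0.00567234 -0.7676746  -0.64081474]] None
wrist [[287.44872143   0.         253.6565587 ]
 [  0.         287.44872143 191.08129176]
 [  0.           0.           1.        ]] [-0.06690085  0.          0.          0.          0.        ] None None [[ 4.68149618e-04 -9.65612841e-01 -2.59983887e-01  7.32206071e-02]
 [ 9.99999660e-01  6.28476750e-04 -5.33555225e-04  6.96557307e-04]
 [ 6.78601604e-04 -2.59983548e-01  9.65612808e-01 -1.66193935e-01]
 [ 0.00000000e+00  0.00000000e+00  0.00000000e+00  1.00000000e+00]]
```

View pics/top0.png

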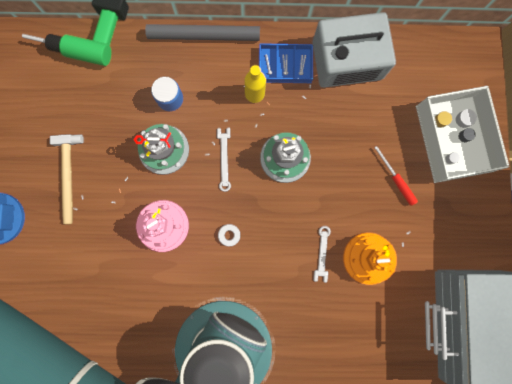

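View pics/side0.png

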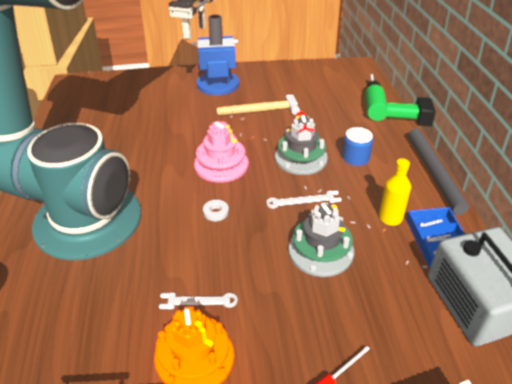

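View pics/wrist0.png

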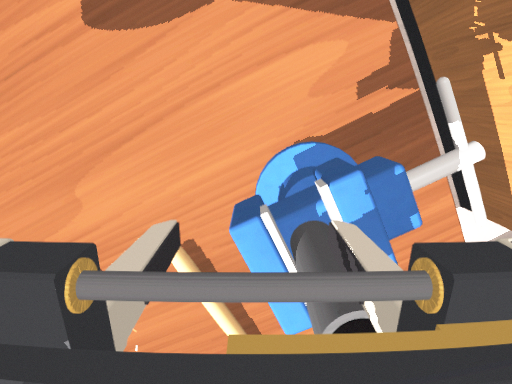

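The top view shows the pinned hub at (162,147) with its red pin. The green hub without a pin, my target, is at (286,156). The pink (162,226) and orange (370,259) ones are decoys. The wrist view shows a blue vise below the gripper. Next I'll locate the hub.

```bash
cat > h.py <<'E'
import numpy as np, cv2
from bench import bot
def cam(im,o=None):
    if im.get("hand_eye") is not None:
        T=np.eye(4);T[:3,:3]=o["tool_rot"];T[:3,3]=o["tool_pos"];T=T@np.array(im["hand_eye"]);return T[:3,:3],T[:3,3]
    return np.array(im["rotation"]),np.array(im["xyz"])
def plane(im,uv,z,o=None):
    R,p=cam(im,o)
    n=cv2.undistortPoints(np.array(uv,float).reshape(-1,1,2),np.array(im["camera_matrix"]),np.array(im["D"])).reshape(-1,2)
    d=np.c_[n,np.ones(len(n))]@R.T
    return p+d*((z-p[2])/d[:,2])[:,None]
def proj(im,X,o=None):
    R,p=cam(im,o)
    Xc=(np.array(X,float).reshape(-1,3)-p)@R
    return cv2.projectPoints(Xc,np.zeros(3),np.zeros(3),np.array(im["camera_matrix"]),np.array(im["D"]))[0].reshape(-1,2)
def cloud(im,o=None):
    R,p=cam(im,o); h,w=im["depth"].shape
    v,u=np.mgrid[:h,:w]
    n=cv2.undistortPoints(np.c_[u.ravel(),v.ravel()].astype(float).reshape(-1,1,2),np.array(im["camera_matrix"]),np.array(im["D"])).reshape(-1,2)
    P=np.c_[n,np.ones(len(n))]*im["depth"].reshape(-1,1)
    return (P@R.T+p).reshape(h,w,3)
def crop(im,x0,y0,x1,y1,s,name):
    c=im["pixels"][y0:y1,x0:x1,::-1]; cv2.imwrite(name,cv2.resize(c,None,fx=s,fy=s,interpolation=cv2.INTER_CUBIC))
E
python3 - <<'E'
from h import *
im=bot.get_image("top"); P=cloud(im); hsv=cv2.cvtColor(im["pixels"],cv2.COLOR_RGB2HSV)
crop(im,246,115,326,195,7,"pics/topc.png")
for n,win in(("top",(246,115,326,195)),("side",(280,190,360,280))):
    im=bot.get_image(n);P=cloud(im);hsv=cv2.cvtColor(im["pixels"],cv2.COLOR_RGB2HSV)
    x0,y0,x1,y1=win
    S=np.zeros(hsv.shape[:2],bool);S[y0:y1,x0:x1]=1
    g=S&(hsv[...,0]>60)&(hsv[...,0]<95)&(hsv[...,1]>80)
    Q=P[g];Q=Q[np.abs(Q[:,2]-.048)<.006]
    print(n,len(Q),Q.mean(0))
    c,r=cv2.minEnclosingCircle(Q[:,:2].astype(np.float32));print("flange circle",c,r)
    Q=P[S&(P[...,2]>.12)&(P[...,2]<.14)];print("top",len(Q),Q.mean(0),Q.min(0),Q.max(0))
crop(im,280,190,360,280,6,"pics/sidec.png")
E
```

```text
top 433 [ 0.53706089 -0.17136859  0.04763955]
flange circle (0.5522288680076599, -0.1717962920665741) 0.06383337080478668
top 206 [ 0.55151794 -0.1728006   0.1293151 ] [ 0.52881682 -0.19766201  0.12083509] [ 0.57494529 -0.14938698  0.13660972]
side 577 [ 0.54101495 -0.20674704  0.04758294]
flange circle (0.5497477054595947, -0.17436349391937256) 0.06456296145915985
top 307 [ 0.5500712  -0.17491352  0.12838007] [ 0.52741717 -0.19679219  0.12003325] [ 0.57565614 -0.14491441  0.13526895]
```

View pics/topc.png

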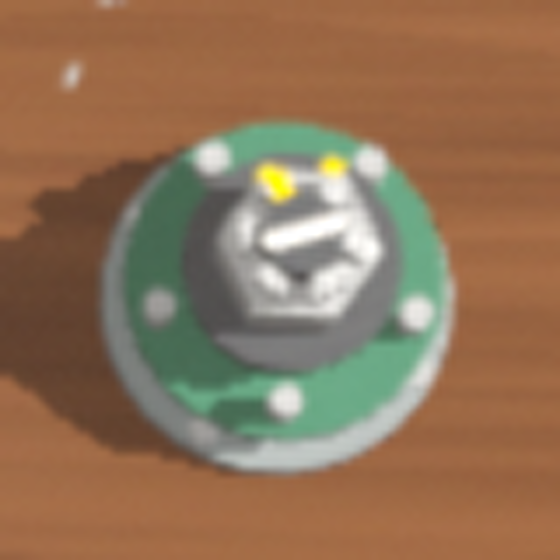

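View pics/sidec.png

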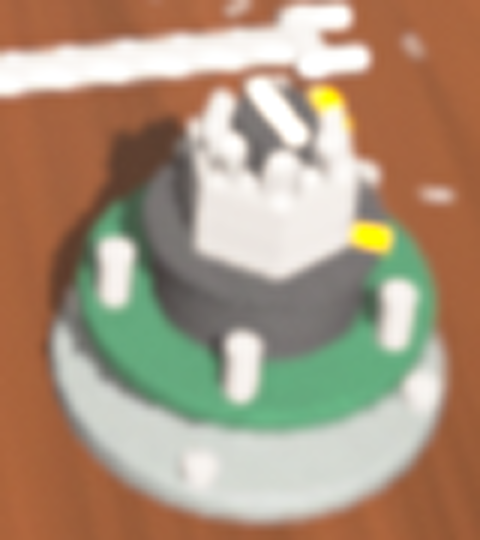

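Both cameras put the hub at about (0.551, -0.1735). The nut's stripe is roughly 45° anticlockwise of the washer mark, and the hub x axis heads about -71°. I'll rise and go above it, jaws heading about 53°, to measure with the wrist camera.

```bash
python3 -m crank '[[0,0,-5,0,0,0,0],[0,0,-8,0,0,0,0],[-57.2,-59.2,-8,0,0,11,0],[-57.2,-59.2,-8,0,0,11,0],[-57.2,-59.2,-8,0,0,11,0],[-57.2,-59.2,-8,0,0,11,0],[-57.2,-59.2,-8,0,0,11,0],[-57.2,-59.2,-8,0,0,11,0],[-57.2,-59.2,-8,0,0,11,0],[-57.2,-59.2,-8,0,0,11,0]]'
python3 - <<'E'
from h import *
o=bot.get_obs();R=o["tool_rot"];y=np.degrees(np.arctan2(R[1,1],R[0,1]));d=R.T@(np.array([.551,-.1735,.24])-o["tool_pos"])
print(o["t"],o["tool_pos"],y,d*100)
E
```

```text
t: 1.3
tool_pos: [0.4187, 0.226, 0.2987]
tool_rot: [[-0.801, 0.598, 0.0], [0.598, 0.801, -0.0], [-0.0, 0.0, -1.0]]
ft_force: [0.9, 0.4, -0.2]
width: 1.001
1.3 [0.41872223 0.22602145 0.29868991] 53.24995551586194 [-34.50099214 -24.09823735   5.87788852]
```

```bash
python3 -m crank '[[-34.5,-24.1,0,0,0,0,0],[-34.5,-24.1,0,0,0,0,0],[-34.5,-24.1,0,0,0,0,0],[-34.5,-24.1,0,0,0,0,0],[-34.5,-24.1,0,0,0,0,0],[-34.5,-24.1,0,0,0,0,0],[-34.5,-24.1,0,0,0,0,0],[-34.5,-24.1,5.9,0,0,0,0],[-34.5,-24.1,5.9,0,0,0,0],[-34.5,-24.1,5.9,0,0,0,0]]'
python3 - <<'E'
from h import *
o=bot.get_obs();im=bot.get_image("wrist");cv2.imwrite("pics/w1.png",im["pixels"][:,:,::-1])
print(o["t"],o["tool_pos"]);print(proj(im,[[.551,-.1735,.132]],o))
crop(im,180,100,330,250,4,"pics/w1c.png")
import pickle;pickle.dump((o,im),open("w1.pkl","wb"))
E
```

```text
t: 2.3
tool_pos: [0.5503, -0.1763, 0.2349]
tool_rot: [[-0.799, 0.601, -0.006], [0.601, 0.799, 0.002], [0.005, -0.002, -1.0]]
ft_force: [-0.8, -0.2, 0.4]
width: 0.997
2.3 [ 0.55028548 -0.17631648  0.23487699]
[[256.336213   191.35739017]]
```

View pics/w1.png

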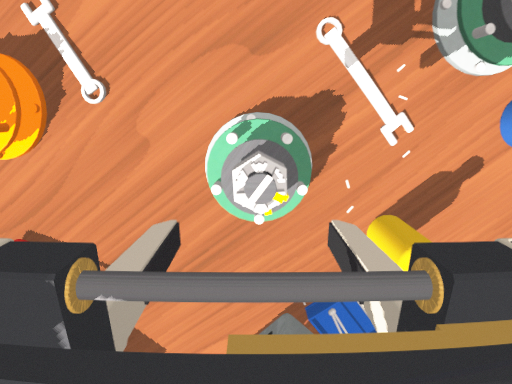

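View pics/w1c.png

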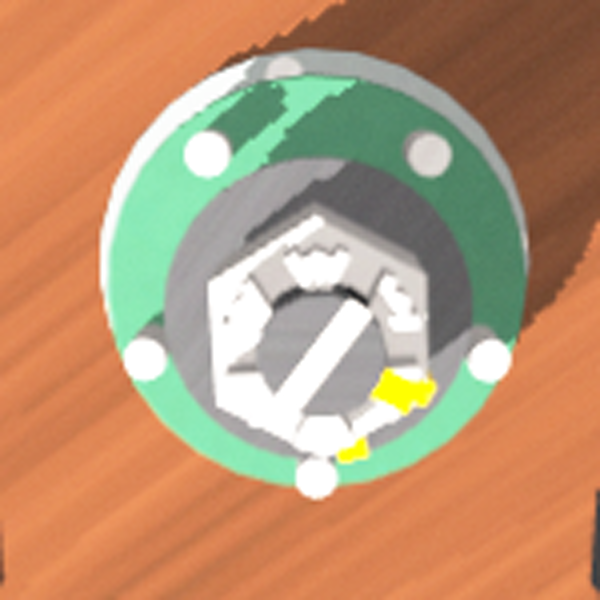

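The wrist view shows the target hub centred at (259,168). The axle's white line runs from about (249.5,203) to (271,177). The nut stripe is near (285,196) and the washer mark near (268,212). Next I'll measure angles and centre.

```bash
cat > meas.py <<'E'
from h import *
import sys,pickle
def meas(o,im,c0=(.551,-.1745)):
    P=cloud(im,o);px=im["pixels"].astype(int);hsv=cv2.cvtColor(im["pixels"],cv2.COLOR_RGB2HSV)
    def near(z,r): 
        u=proj(im,[[c0[0],c0[1],z]],o)[0]; e=proj(im,[[c0[0]+r,c0[1],z]],o)[0]
        m=np.zeros(hsv.shape[:2],np.uint8);cv2.circle(m,tuple(int(round(a)) for a in u),int(np.linalg.norm(e-u)),1,-1);return m>0
    # axle line
    m=near(.132,.0175)&(px.min(-1)>200)&(P[...,2]>.1295)
    n,l,s,_=cv2.connectedComponentsWithStats(m.astype(np.uint8)); k=1+np.argmax(s[1:,4])
    yx=np.argwhere(l==k); (cx,cy),(w,h),a=cv2.minAreaRect(yx[:,::-1].astype(np.float32))
    W=plane(im,yx[:,::-1],.132,o)[:,:2]; mu=W.mean(0);_,sv,V=np.linalg.svd(W-mu)
    lh=np.degrees(np.arctan2(V[0][1],V[0][0]))%180
    print("line n",len(yx),"centre",mu,"heading",lh,"or",lh-180,"ext",np.ptp((W-mu)@V.T,axis=0))
    # flange
    g=near(.048,.08)&(hsv[...,0]>55)&(hsv[...,0]<95)&(hsv[...,1]>70)
    c=max(cv2.findContours(g.astype(np.uint8),cv2.RETR_EXTERNAL,cv2.CHAIN_APPROX_NONE)[0],key=len)[:,0]
    W=plane(im,c,.048,o)[:,:2]; (e,r)=cv2.minEnclosingCircle(W.astype(np.float32)); print("flange",e,r)
    # yellow
    ym=near(.082,.05)&(hsv[...,0]>22)&(hsv[...,0]<36)&(hsv[...,1]>150)&(hsv[...,2]>120)
    n,l,s,ct=cv2.connectedComponentsWithStats(ym.astype(np.uint8))
    for i in range(1,n):
        if s[i,4]<4: continue
        q=P[l==i]; 
        print("yellow px",s[i,4],ct[i],"z %.3f %.3f"%(q[:,2].min(),q[:,2].max()))
        for z in(.082,.114,.127):
            X=plane(im,[ct[i]],z,o)[0,:2]-mu; print("   z",z,"heading %.1f r %.4f"%(np.degrees(np.arctan2(X[1],X[0])),np.linalg.norm(X)))
    return mu
if __name__=="__main__":
    o,im=pickle.load(open(sys.argv[1],"rb")); mu=meas(o,im)
E
python3 meas.py w1.pkl
python3 - <<'E'
from h import *;import pickle
o,im=pickle.load(open("w1.pkl","rb"))
C=np.array([[318,205],[427,272],[320,455],[217,405],[210,277]])/4+[180,100]
W=plane(im,C,.114,o)[:,:2]
for c in ([.551,-.1735],[.5505,-.1755]): 
  d=W-c;print(np.degrees(np.arctan2(d[:,1],d[:,0])),np.linalg.norm(d,axis=1))
print(W[[0,2]].mean(0))
E
```

```text
line n 239 centre [ 0.55226517 -0.17231071] heading 107.69036367241007 or -72.30963632758993 ext [0.02804196 0.02238596]
flange (0.550534725189209, -0.16897736489772797) 0.06515929102897644
yellow px 88 [280.20454545 197.23863636] z 0.082 0.129
   z 0.082 heading 15.8 r 0.0330
   z 0.114 heading 28.2 r 0.0256
   z 0.127 heading 35.4 r 0.0231
yellow px 21 [268.14285714 212.42857143] z 0.081 0.084
   z 0.082 heading -18.9 r 0.0405
   z 0.114 heading -15.2 r 0.0296
   z 0.127 heading -12.8 r 0.0252
[ 138.14369315   85.69767959  -29.01176419  -92.87764747 -164.26427873] [0.03682025 0.03666855 0.02951637 0.02765911 0.03035551]
[ 135.38089883   85.18166282  -25.0810143   -91.98606629 -167.75539052] [0.03782633 0.03870199 0.02905199 0.02563963 0.02938638]
[ 0.55019409 -0.16837313]
```

Run:
```python
from h import *
from meas import meas
import pickle
o=bot.get_obs();print(o["tool_pos"],abs(o["joint_vel"]).max())
im=bot.get_image("wrist");pickle.dump((o,im),open("w2.pkl","wb"))
meas(o,im)
cv2.imwrite("pics/w2.png",cv2.resize(im["pixels"][130:230,190:330,::-1],None,fx=5.5,fy=5.5,interpolation=cv2.INTER_NEAREST))
```

```text
[ 0.55044172 -0.17478892  0.23734955] 0.0459437614908013
line n 232 centre [ 0.55232363 -0.17231412] heading 107.99224931156608 or -72.00775068843392 ext [0.02775114 0.02179222]
flange (0.5507350564002991, -0.16917800903320312) 0.06523307412862778
yellow px 88 [278.36363636 197.22727273] z 0.081 0.129
   z 0.082 heading 15.2 r 0.0327
   z 0.114 heading 27.8 r 0.0254
   z 0.127 heading 35.1 r 0.0230
yellow px 21 [266.52380952 212.28571429] z 0.081 0.084
   z 0.082 heading -19.3 r 0.0405
   z 0.114 heading -15.6 r 0.0296
   z 0.127 heading -13.1 r 0.0252
```

View pics/w2.png

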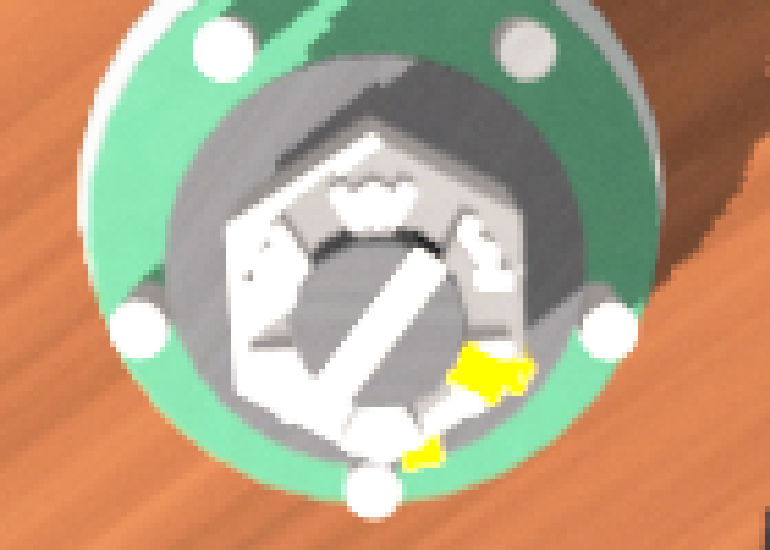

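Run:
```python
from h import *;import pickle
o,im=pickle.load(open("w2.pkl","rb"))
f=lambda a:np.array(a,float)/5.5+[190-.5+.09,130-.5+.09]
def hd(v):return np.degrees(np.arctan2(v[1],v[0]))
A=plane(im,f([[415,247],[320,378],[445,262],[345,395]]),.132,o)[:,:2]
print("line headings",hd(A[0]-A[1]),hd(A[2]-A[3]))
D=plane(im,f([[287,330],[468,325],[378,236],[430,253]]),.132,o)[:,:2];print("disk L,R,T,tip",D)
(c,r)=cv2.minEnclosingCircle(D[:3].astype(np.float32));
# circumcentre
a=np.c_[2*D[:3],np.ones(3)];s=np.linalg.solve(a,(D[:3]**2).sum(1));print("disk centre",s[:2],np.sqrt(s[2]+s[:2]@s[:2]))
H=plane(im,f([[375,125],[522,210],[227,225],[235,393],[375,467]]),.114,o)[:,:2]
print("hex",H)
for nm,i,j in(("top-r",0,1),("top-l",0,2),("left",2,3),("botleft",3,4)):print(nm,hd(H[i]-H[j])%60,np.linalg.norm(H[i]-H[j]))
print("hex centre by 0..4",(H[0]+H[4])/2)
# washer rim circle z .082
w=f([[163,210],[590,250],[350,60],[420,58],[250,400]])
X=plane(im,w,.082,o)[:,:2]
s=np.linalg.lstsq(np.c_[2*X,np.ones(len(X))],(X**2).sum(1),rcond=None)[0];print("washer",s[:2],np.sqrt(s[2]+s[:2]@s[:2]))
st=plane(im,f([[225,48],[527,50],[138,325],[610,327],[374,490]]),.07,o)[:,:2]
s=np.linalg.lstsq(np.c_[2*st,np.ones(len(st))],(st**2).sum(1),rcond=None)[0];c=s[:2];print("studs",s[:2],np.sqrt(s[2]+s[:2]@s[:2]),[hd(x-c) for x in st])
for n,v in(("mark",[423,455]),):print(n,hd(plane(im,f([v]),.082,o)[0,:2]-c))
print("stripe hex corner outer",[ (z,hd(plane(im,f([[528,372]]),z,o)[0,:2]-c)) for z in(.114,)], "crown", hd(plane(im,f([[480,368]]),.127,o)[0,:2]-c))
```

```text
line headings 108.10451274321673 107.36178907816081
disk L,R,T,tip [[ 0.54195712 -0.18269966]
 [ 0.56048972 -0.15642233]
 [ 0.53801231 -0.15962332]
 [ 0.54591473 -0.15413174]]
disk centre [ 0.5508574  -0.16930285] 0.016083823801174384
hex [[ 0.52406249 -0.14962765]
 [ 0.55310376 -0.13718463]
 [ 0.52247369 -0.18281057]
 [ 0.54914601 -0.20171415]
 [ 0.57724344 -0.18919582]]
top-r 23.193187156688623 0.03159468475496742
top-l 27.258773666305217 0.03322093131068746
left 24.673497278306485 0.03269186238884621
botleft 24.01453797805621 0.030759945119411845
hex centre by 0..4 [ 0.55065296 -0.16941174]
washer [ 0.55010862 -0.16796208] 0.04285340680208544
studs [ 0.55110166 -0.16924074] 0.05395624069081331 [np.float64(178.64282010952434), np.float64(107.09246000372245), np.float64(-109.8431545206116), np.float64(35.70402619813568), np.float64(-36.760761579253064)]
mark -22.738110189109577
stripe hex corner outer [(0.114, np.float64(27.738779645302476))] crown 26.841154733652616
```

```bash
python3 -m crank '[[0,0,4,0,0,0,0],[0,0,4,0,0,0,0],[0,0,4,0,0,0,0],[0,0,4,0,0,0,0]]'
python3 - <<'E'
from h import *
import pickle
o=bot.get_obs();print(o["tool_pos"],abs(o["joint_vel"]).max(),o["tool_rot"].round(4))
im=bot.get_image("wrist");pickle.dump((o,im),open("w3.pkl","wb"))
print(proj(im,[[.551,-.1693,.132],[.5505,-.1745,.132]],o))
cv2.imwrite("pics/w3.png",cv2.resize(im["pixels"][140:260,180:320,::-1],None,fx=5,fy=5,interpolation=cv2.INTER_NEAREST))
cv2.imwrite("pics/s3.png",bot.get_image("side")["pixels"][:,:,::-1])
E
```

```text
t: 2.8
tool_pos: [0.5513, -0.1734, 0.2017]
tool_rot: [[-0.801, 0.599, 0.002], [0.599, 0.801, -0.0], [-0.001, 0.001, -1.0]]
ft_force: [0.4, -0.2, -0.7]
width: 1.001
[ 0.55129691 -0.17341411  0.20173601] 0.0062085915965778985 [[-8.010e-01  5.987e-01  1.600e-03]
 [ 5.987e-01  8.010e-01 -3.000e-04]
 [-1.400e-03  7.000e-04 -1.000e+00]]
[[256.84613447 198.94885094]
 [251.63744653 201.97170539]]
```

View pics/w3.png

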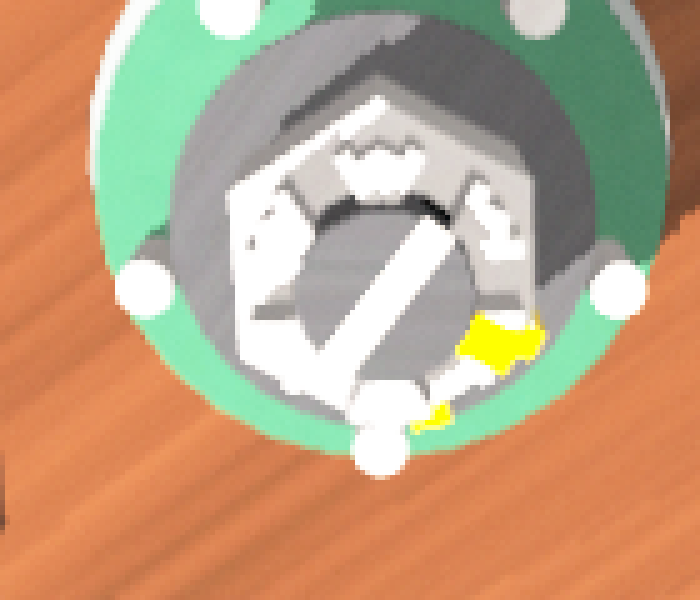

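View pics/s3.png

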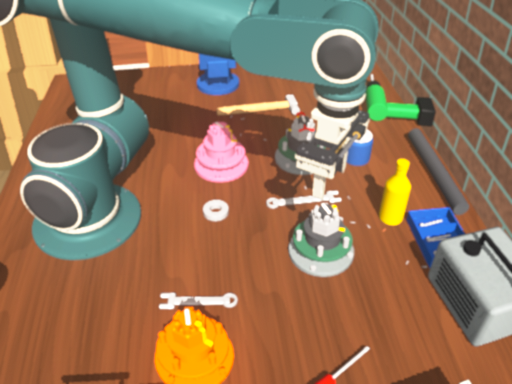

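Run:
```python
from h import *
import pickle
o,im=pickle.load(open("w3.pkl","rb"))
R=o["tool_rot"];p=o["tool_pos"]
for x,y,z in((0,.0465,0),(0,-.0465,0),(0,.064,0),(0,-.064,0),(.0075,.0465,0),(.0075,-.0465,0),(-.0075,.0465,0),(-.0075,-.0465,0)):
    print((x,y,z),proj(im,p+R@[x,y,z],o).round(1))
cv2.imwrite("pics/w3full.png",cv2.resize(im["pixels"][150:330,60:460,::-1],None,fx=2,fy=2,interpolation=cv2.INTER_NEAREST))
for n in("top","side"):
    m=bot.get_image(n);print(n,proj(m,[p,p+R@[0,.0555,0],p-R@[0,.0555,0]]))
    u=proj(m,[p])[0].astype(int);crop(m,u[0]-50,u[1]-50,u[0]+50,u[1]+50,6,f"pics/{n}3c.png")
```

```text
(0, 0.0465, 0) [[327. 235.]]
(0, -0.0465, 0) [[179.  234.9]]
(0, 0.064, 0) [[354.5 234.9]]
(0, -0.064, 0) [[151.6 234.7]]
(0.0075, 0.0465, 0) [[327.9 223.9]]
(0.0075, -0.0465, 0) [[178.2 223.8]]
(-0.0075, 0.0465, 0) [[326.2 245.9]]
(-0.0075, -0.0465, 0) [[179.9 245.8]]
top [[292.06630829 141.72672204]
 [274.15916137 128.30285794]
 [310.08362815 155.23968653]]
side [[329.186314   183.34643551]
 [339.97538244 168.9462964 ]
 [317.49387042 198.90937016]]
```

View pics/w3full.png

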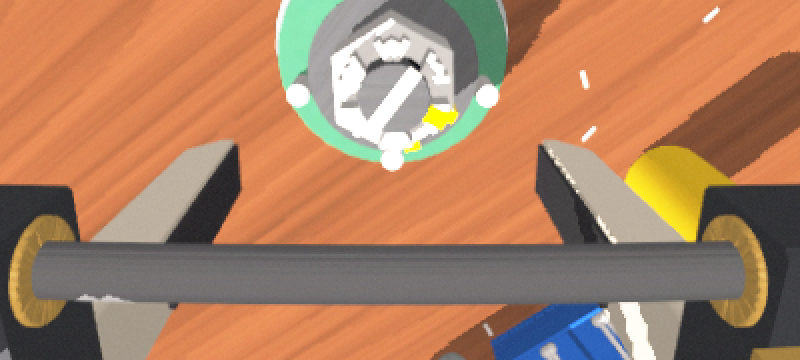

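View pics/side3c.png

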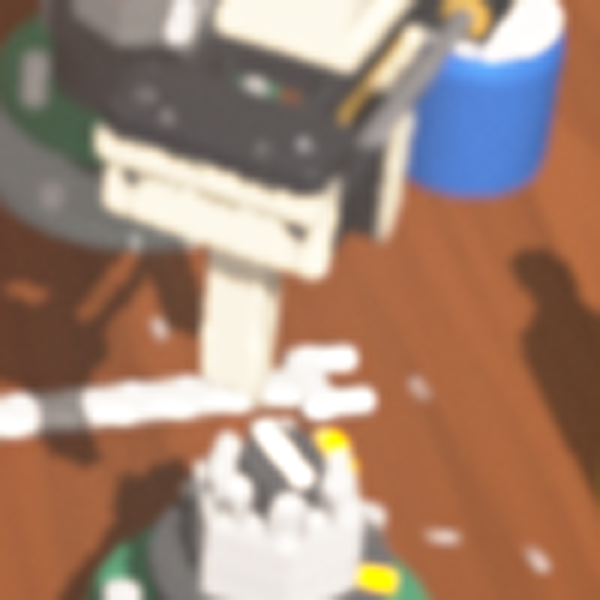

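View pics/top3c.png

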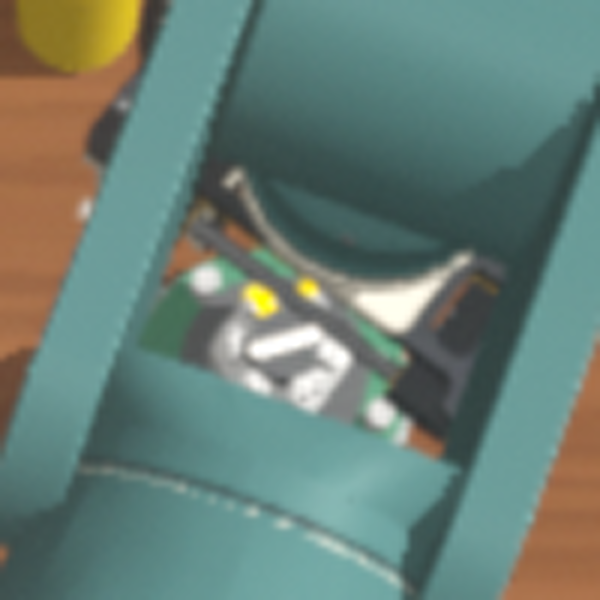

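Wrist and fixed cameras disagree by about 4 mm in y. The fingertips sit about 1 px in column and 4 px in row from where the wrist calibration predicts. Correcting for that gives (0.5525,-0.171), against (0.550,-0.1745) from the side camera. I'll take (0.551,-0.172), descend, close lightly and use the force to centre.

```bash
python3 -m crank '[[0.1,0.1,4,0,0,-1.3,0],[0.1,0.1,7,0,0,-1.3,0],[0.1,0.1,9,0,0,-1.3,0],[0.1,0.1,10.5,0,0,-1.3,0],[0.1,0.1,11.5,0,0,-1.3,0],[0.1,0.1,11.5,0,0,-1.3,0],[0.1,0.1,11.5,0,0,-1.3,0]]'
python3 - <<'E'
from h import *
o=bot.get_obs();print(o["tool_pos"],o["ft_force"],o["wrist_torque"],o["width"])
im=bot.get_image("side");crop(im,280,150,370,240,6,"pics/side4.png")
im=bot.get_image("wrist");cv2.imwrite("pics/w4.png",im["pixels"][:,:,::-1])
E
```

```text
t: 3.7
tool_pos: [0.5513, -0.1725, 0.0864]
tool_rot: [[-0.814, 0.581, 0.001], [0.581, 0.814, -0.0], [-0.001, 0.001, -1.0]]
ft_force: [0.2, 0.4, 0.5]
width: 0.999
[ 0.55129023 -0.17250521  0.08640413] [0.16788991 0.40539543 0.46010894] [ 0.06516945 -0.04422261 -0.01466568] 0.9992396487477511
```

View pics/side4.png

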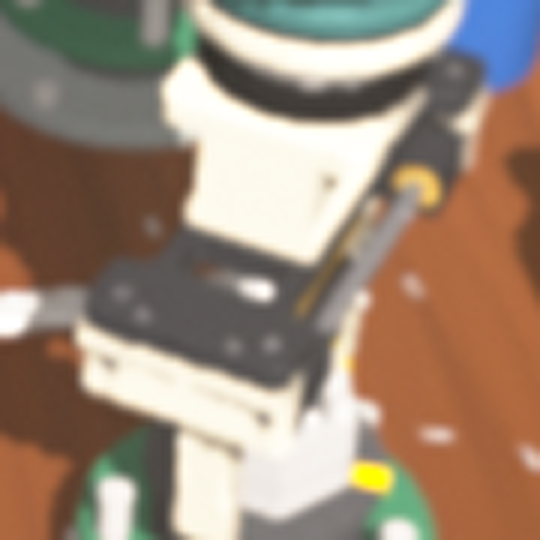

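View pics/w4.png

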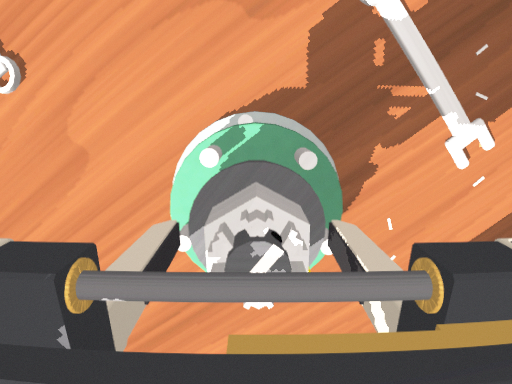

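The wrist view shows the nut's middle at column ~257 between finger tips whose midpoint is ~254.5, so I'll shift about +1.5 mm in tool y. Then close lightly.

```bash
python3 -m crank '[[0,0.15,0,0,0,0,0.3],[0,0.15,0,0,0,0,0.3],[0,0.15,0,0,0,0,0.5],[0,0.15,0,0,0,0,0.5],[0,0.15,0,0,0,0,0.5],[0,0.15,0,0,0,0,0.5]]' 5
python3 - <<'E'
from h import *
o=bot.get_obs();R=o["tool_rot"];print(o["t"],o["tool_pos"],R.T@o["ft_force"],R.T@o["wrist_torque"],o["width"]*93,np.degrees(np.arctan2(R[1,1],R[0,1])))
im=bot.get_image("wrist");cv2.imwrite("pics/w5.png",im["pixels"][:,:,::-1])
E
```

```text
t: 4.4
tool_pos: [0.5524, -0.1711, 0.0867]
tool_rot: [[-0.814, 0.581, 0.002], [0.581, 0.814, 0.0], [-0.002, 0.001, -1.0]]
ft_force: [2.2, 3.2, 0.0]
width: 0.595
4.4 [ 0.55243234 -0.17107742  0.08666416] [3.25872465e-02 3.88568242e+00 2.85967792e-03] [-0.53903098 -0.01169779 -0.05716289] 55.317285679600595 54.49693411415829
```

View pics/w5.png

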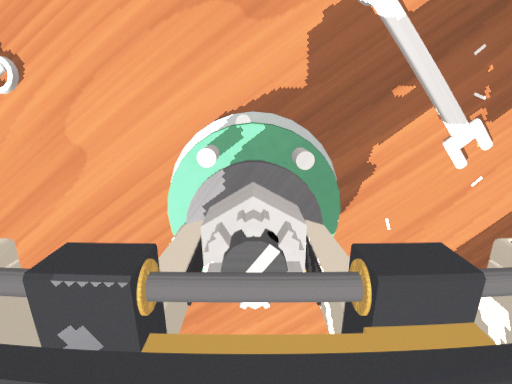

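The grip is on the flats (55.3 mm) with about 4 N of side load. I'll grip firmer and turn the first 30° clockwise.

```bash
python3 -m crank '[[0,0.05,0,0,0,0,0.6],[0,0.05,0,0,0,0,0.6],[0,0.05,0,0,0,5,0.6],[0,0.05,0,0,0,10,0.6],[0,0.05,0,0,0,15,0.6],[0,0.05,0,0,0,20,0.6],[0,0.05,0,0,0,25,0.6],[0,0.05,0,0,0,30,0.6],[0,0.05,0,0,0,30,0.6],[0,0.05,0,0,0,30,0.6]]' 20
python3 - <<'E'
from h import *
o=bot.get_obs();R=o["tool_rot"];print(o["t"],o["tool_pos"],R.T@o["ft_force"],R.T@o["wrist_torque"],o["width"]*93,np.degrees(np.arctan2(R[1,1],R[0,1])))
im=bot.get_image("wrist");cv2.imwrite("pics/w6.png",im["pixels"][:,:,::-1])
im=bot.get_image("side");crop(im,280,150,370,240,6,"pics/side6.png")
E
```

```text
t: 5.45
tool_pos: [0.5522, -0.1712, 0.0867]
tool_rot: [[-0.414, 0.91, 0.001], [0.91, 0.414, -0.001], [-0.001, 0.001, -1.0]]
ft_force: [-4.9, -4.7, 2.1]
width: 0.593
5.45 [ 0.55221624 -0.17122845  0.08666646] [-2.29672189 -6.38558099 -2.0565608 ] [ 1.24065341 -0.36228192  0.22293222] 55.13478116680353 24.452231330215444
```

View pics/w6.png

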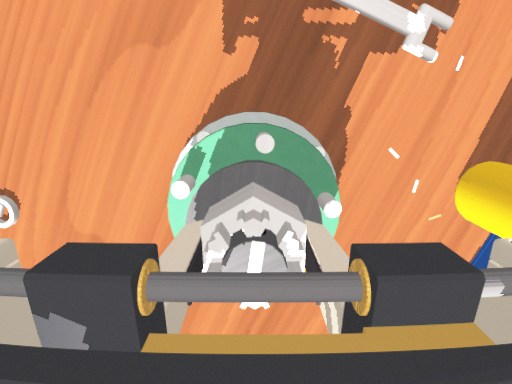

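The nut followed the jaws, with 0.22 N m of drag. I'll turn another 33°, stopping short of the goal so I can measure the remainder after letting go.

```bash
python3 -m crank '[[0,-0.05,0,0,0,5,0.6],[0,-0.05,0,0,0,10,0.6],[0,-0.05,0,0,0,15,0.6],[0,-0.05,0,0,0,20,0.6],[0,-0.05,0,0,0,25,0.6],[0,-0.05,0,0,0,30,0.6],[0,-0.05,0,0,0,33,0.6],[0,-0.05,0,0,0,33,0.6],[0,-0.05,0,0,0,33,0.6]]' 20
python3 - <<'E'
from h import *
o=bot.get_obs();R=o["tool_rot"];print(o["t"],o["tool_pos"],R.T@o["ft_force"],R.T@o["wrist_torque"],o["width"]*93,np.degrees(np.arctan2(R[1,1],R[0,1])))
im=bot.get_image("wrist");cv2.imwrite("pics/w7.png",im["pixels"][:,:,::-1])
E
```

```text
t: 6.45
tool_pos: [0.5519, -0.1713, 0.0867]
tool_rot: [[0.147, 0.989, 0.001], [0.989, -0.147, -0.001], [-0.0, 0.001, -1.0]]
ft_force: [1.6, 1.0, -0.2]
width: 0.593
6.45 [ 0.55187206 -0.17132767  0.08665242] [1.17899871 1.42927899 0.20610374] [-0.02962195  0.11628739  0.2400979 ] 55.135423995633516 -8.45372286313305
```

View pics/w7.png

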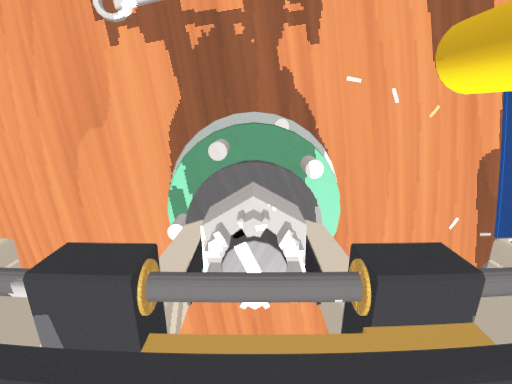

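```bash
python3 -m crank '[[0,0,0,0,0,0,0],[0,0,0,0,0,0,0],[0,0,0,0,0,0,0],[0,0,-4,0,0,0,0],[0,0,-8,0,0,0,0],[0,0,-11,0,0,0,0],[0,0,-11,0,0,0,0],[0,0,-11,0,0,0,0],[0,0,-11,0,0,0,0]]'
python3 - <<'E'
from h import *
import pickle
o=bot.get_obs();R=o["tool_rot"];print(o["t"],o["tool_pos"],R.round(4),o["width"]*93)
im=bot.get_image("wrist");pickle.dump((o,im),open("w8.pkl","wb"))
cv2.imwrite("pics/w8.png",cv2.resize(im["pixels"][135:255,180:330,::-1],None,fx=5,fy=5,interpolation=cv2.INTER_NEAREST))
E
```

```text
t: 7.4
tool_pos: [0.5513, -0.1711, 0.1954]
tool_rot: [[0.147, 0.989, -0.0], [0.989, -0.147, -0.0], [-0.0, -0.0, -1.0]]
ft_force: [-0.5, 0.2, 0.0]
width: 0.997
7.4 [ 0.55131678 -0.17114618  0.19535391] [[ 1.470e-01  9.891e-01 -1.000e-04]
 [ 9.891e-01 -1.470e-01 -1.000e-04]
 [-1.000e-04 -1.000e-04 -1.000e+00]] 92.70845276247331
```

View pics/w8.png

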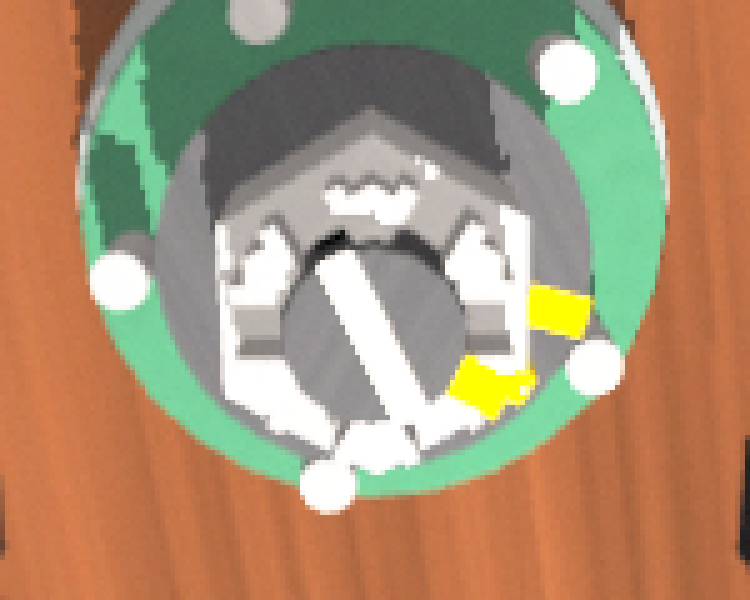

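The view from above shows a white line from (336,257) to (410,415) in the crop, side slots level at row ~330, the stripe at (490,388) and the washer mark at (560,312), so the stripe has already passed the mark. Now fit the angles.

```bash
cat > fit.py <<'E'
from h import *;import pickle,sys
o,im=pickle.load(open(sys.argv[1],"rb"));R=o["tool_rot"]
hd=lambda v:np.degrees(np.arctan2(v[1],v[0]))
ty=hd(R[:2,1]);print("tool y heading",ty)
C=np.array(eval(sys.argv[2]))  # centre of axle end px (full image)
px=im["pixels"].astype(float).min(-1)
# rectify axle end plane z=.132 to metric grid about C
c=plane(im,[C],.132,o)[0,:2];print("axle c",c)
for rad in(.008,.010,.0125):
    s=.0002;g=np.arange(-rad,rad+1e-9,s);X,Y=np.meshgrid(g,g)
    uv=proj(im,np.c_[c[0]+X.ravel(),c[1]+Y.ravel(),np.full(X.size,.132)],o).astype(np.float32)
    v=cv2.remap(px.astype(np.float32),uv[:,0].reshape(X.shape),uv[:,1].reshape(X.shape),cv2.INTER_LINEAR)
    k=(X**2+Y**2<rad**2); w=np.clip((v-190)/50,0,1)*k
    mu=np.array([(w*X).sum(),(w*Y).sum()])/w.sum(); 
    # fit line: mean-shift PCA
    dx=X-mu[0];dy=Y-mu[1];M=np.array([[(w*dx*dx).sum(),(w*dx*dy).sum()],[(w*dx*dy).sum(),(w*dy*dy).sum()]])
    e,V=np.linalg.eigh(M);h=hd(V[:,1]);n=V[:,0]
    print("rad",rad,"line heading %.2f  rel toolY mod60 %.2f  mu %s width %.4f"%(h%180,(h-ty+30)%60-30,(mu*1e3).round(2),np.sqrt(12*e[0]/w.sum())))
E
python3 fit.py w8.pkl '[180+376/5-.4,135+335/5-.4]'
python3 fit.py w2.pkl '[190+378/5.5-.4,130+322/5.5-.4]'
python3 fit.py w3.pkl '[180+388/5-.4,140+290/5-.4]'
```

```text
tool y heading -8.451014998100696
axle c [ 0.55162762 -0.16920462]
rad 0.008 line heading 106.65  rel toolY mod60 -4.90  mu [-0.67 -0.14] width 0.0067
rad 0.01 line heading 106.71  rel toolY mod60 -4.84  mu [-0.69 -0.15] width 0.0068
rad 0.0125 line heading 106.73  rel toolY mod60 -4.82  mu [-0.7  -0.15] width 0.0068
tool y heading 53.114867016163664
axle c [ 0.55048532 -0.16888262]
rad 0.008 line heading 107.25  rel toolY mod60 -5.86  mu [0.63 0.2 ] width 0.0073
rad 0.01 line heading 107.12  rel toolY mod60 -5.99  mu [0.65 0.2 ] width 0.0073
rad 0.0125 line heading 107.13  rel toolY mod60 -5.99  mu [0.66 0.19] width 0.0074
tool y heading 53.224039132382515
axle c [ 0.55021402 -0.16833978]
rad 0.008 line heading 107.10  rel toolY mod60 -6.12  mu [0.55 0.18] width 0.0070
rad 0.01 line heading 107.10  rel toolY mod60 -6.12  mu [0.57 0.17] width 0.0071
rad 0.0125 line heading 106.99  rel toolY mod60 -6.23  mu [0.58 0.17] width 0.0071
```

About 4.8° remains: line heading 106.7–107.1°, nut slots at -8.45°, and the left and right slots level in the image confirm the nut is square to the jaws. I'll regrip and finish.

```bash
python3 -m crank '[[0,0.05,4,0,0,0,0],[0,0.05,7,0,0,0,0],[0,0.05,9,0,0,0,0],[0,0.05,10.3,0,0,0,0],[0,0.05,10.8,0,0,0,0],[0,0.05,10.8,0,0,0,0],[0,0.05,10.8,0,0,0,0.4],[0,0.05,10.8,0,0,0,0.6],[0,0.05,10.8,0,0,0,0.6],[0,0.05,10.8,0,0,0,0.6]]' 10
python3 - <<'E'
from h import *
o=bot.get_obs();R=o["tool_rot"];print(o["t"],o["tool_pos"],R.T@o["ft_force"],R.T@o["wrist_torque"],o["width"]*93,np.degrees(np.arctan2(R[1,1],R[0,1])))
E
```

```text
t: 8.45
tool_pos: [0.5519, -0.1713, 0.0877]
tool_rot: [[0.147, 0.989, 0.0], [0.989, -0.147, -0.0], [-0.0, 0.0, -1.0]]
ft_force: [-0.1, 0.9, 0.3]
width: 0.701
8.45 [ 0.55189013 -0.17125197  0.08768495] [ 0.8375974  -0.22497453 -0.300322  ] [ 0.06406686 -0.05378654 -0.01661712] 65.17925732330997 -8.455633594577948
```

```bash
python3 -m crank '[[0,0,0,0,0,0,0.6],[0,0,0,0,0,0,0.6],[0,0,0,0,0,0,0.6],[0,0,0,0,0,0,0.6],[0,0,0,0,0,1.6,0.6],[0,0,0,0,0,3.2,0.6],[0,0,0,0,0,4.8,0.6],[0,0,0,0,0,4.8,0.6],[0,0,0,0,0,4.8,0.6]]' 20
python3 - <<'E'
from h import *
o=bot.get_obs();R=o["tool_rot"];print(o["t"],o["tool_pos"],R.T@o["ft_force"],R.T@o["wrist_torque"],o["width"]*93,np.degrees(np.arctan2(R[1,1],R[0,1])))
E
python3 -m crank '[[0,0,0,0,0,0,0],[0,0,0,0,0,0,0],[0,0,0,0,0,0,0],[0,0,-4,0,0,0,0],[0,0,-8,0,0,0,0],[0,0,-11,0,0,0,0],[0,0,-11,0,0,0,0],[0,0,-11,0,0,0,0],[0,0,-11,0,0,0,0]]'
python3 - <<'E'
from h import *
import pickle
o=bot.get_obs();R=o["tool_rot"];print(o["t"],o["tool_pos"],o["width"]*93)
im=bot.get_image("wrist");pickle.dump((o,im),open("w9.pkl","wb"))
cv2.imwrite("pics/w9.png",cv2.resize(im["pixels"][135:255,180:330,::-1],None,fx=5,fy=5,interpolation=cv2.INTER_NEAREST))
E
python3 fit.py w9.pkl '[180+376/5-.4,135+335/5-.4]'
```

```text
t: 9.35
tool_pos: [0.5518, -0.1713, 0.0879]
tool_rot: [[0.231, 0.973, 0.0], [0.973, -0.231, -0.0], [-0.0, 0.0, -1.0]]
ft_force: [-3.1, 1.7, 5.8]
width: 0.594
9.35 [ 0.55184532 -0.17126662  0.08790463] [ 0.95025018 -3.45720085 -5.76270255] [ 0.67928214 -0.12819024  0.23836268] 55.24688641994622 -13.36557139401764
t: 10.25
tool_pos: [0.5515, -0.1711, 0.1965]
tool_rot: [[0.231, 0.973, -0.001], [0.973, -0.231, 0.0], [0.0, -0.002, -1.0]]
ft_force: [-0.6, -0.5, -0.2]
width: 1.002
10.25 [ 0.55145586 -0.17109232  0.19647116] 93.1853634360101
tool y heading -13.370779157992143
axle c [ 0.55167956 -0.1695586 ]
rad 0.008 line heading 107.23  rel toolY mod60 0.60  mu [-0.58 -0.17] width 0.0066
rad 0.01 line heading 107.06  rel toolY mod60 0.43  mu [-0.58 -0.18] width 0.0066
rad 0.0125 line heading 107.13  rel toolY mod60 0.50  mu [-0.59 -0.19] width 0.0066
```

View pics/w9.png

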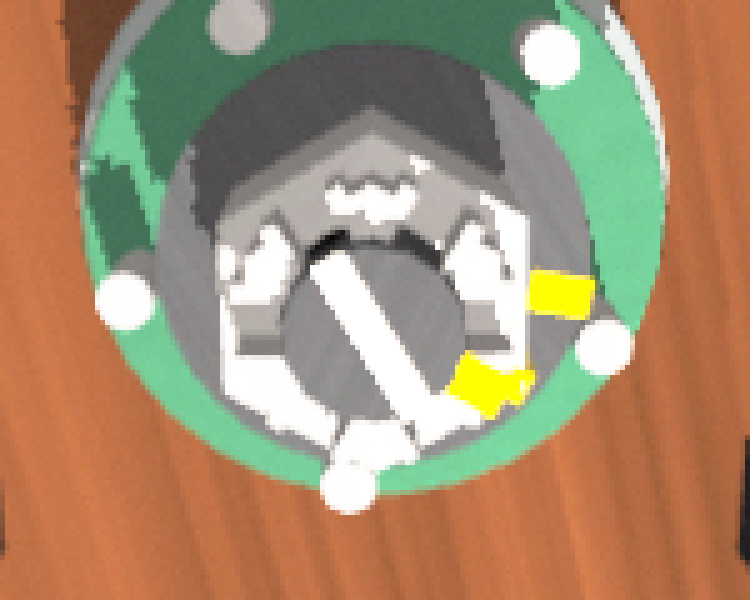

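The line now runs through the upper-left and lower-right slots, within about 0.5° by fit. The stripe is about 20° past the mark. I'll rise clear, settle and hand in.

```bash
python3 -m crank '[[0,0,-3,0,0,0,0],[0,0,-5,0,0,0,0],[0,0,-5,0,0,0,0],[0,0,-5,0,0,0,0],[0,0,-5,0,0,0,0]]'
python3 - <<'E'
from h import *
o=bot.get_obs();print(o["t"],abs(o["joint_vel"]).max(),o["ft_force"]);print(bot.job_done())
E
```

```text
t: 10.8
tool_pos: [0.5511, -0.171, 0.2446]
tool_rot: [[0.231, 0.973, -0.004], [0.973, -0.231, 0.001], [0.0, -0.004, -1.0]]
ft_force: [0.1, -0.3, -0.6]
width: 1.0
10.8 0.0029964031377508844 [ 0.06979601 -0.27404112 -0.57653072]
the job is handed in; nothing more can be done
None
```

I tightened the unpinned green hub's nut clockwise by about 68° in two grips. Its yellow stripe passed the washer mark, and I stopped when the next slot lined up with the white line on the axle. I then let go, rose clear and handed the job in at about 10.9 s; it returned no verdict.

- **Final check:** the last wrist picture put the slot within about 0.5° of the line. The line fits themselves vary by about ±0.3°, and the slot angle was taken from the jaw heading. The stripe looked about 20° past the mark by eye; I did not fit that angle.
- **Forces and contact:** the highest force I read was about 7 N at the wrist. The turning drag read 0.22–0.24 N m, as expected. I kept away from the pinned hub.
- **Disagreement:** the wrist and fixed cameras differed by about 4–5 mm in the hub's y position. I corrected for this from where the fingertips appeared in the wrist picture, and from the side forces while gripping.

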